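# Ease the tile tray down on its crank

## Robot

A 6-joint arm with a two-finger parallel gripper is mounted at the origin on the work surface. World frame = base frame: x ahead of the robot, y to its left, z up, the work surface at z = 0. Lengths are in m, angles in rad, forces in N, time in s.
With the tool pointing down it reaches from about 0.3 to 0.775 m from the base axis. Payload 14.6 kg.
Tool frame: the origin (TCP) lies on the mounting face of the last link; the fingertips stand 199 mm ahead of it and the grasp point (between the pads) lies 180 mm ahead of it; z points along the fingers, y is the direction in which the jaws open and shut (so a half turn about z gives the same grasp; the last joint's range is limited). The gripper opens to 94 mm and grips with 3 to 60 N. Pads are 16 mm wide; open, the fingers measure 119 mm over their backs; the gripper's body (75 mm by 177 mm) begins 78 mm behind the grasp point.
Start: joints at [1.245, 0.3, 1.521, -0, 1.321, -0.067], TCP at [0.141, 0.532, 0.405] pointing down, gripper open.
Joint ranges: [-3.03, 3.03], [-0.79, 2.21], [0.23, 2.52], [-1.04, 4.18], [0, 3.07], [-2.55, 2.55]. Speed limits (rad/s): [2.22, 2.22, 2.57, 3.14, 3.14, 3.14].

## Interface

Orientations are given as [roll, pitch, yaw] about the fixed x, y, z axes, in that order (R = Rz(yaw) Ry(pitch) Rx(roll)).
In Python, from station import sensors, vision, job gives the robot as it stands. The module is installed in compiled form; this text tells all that it offers.
- The arm moves only by the tool arm_command, never from a script. Its argument "plan" is one flat list of numbers, 5 for each row, row after row: the closure, from -1 (fully open) to 1 (shut), so that 0 is half open, then the shift along the world's x, y, z scaled (see below), then the turn about the world's z scaled (see below). A call has 1 to 20 rows; each row is the pose to reach, as a shift and turn from the pose commanded when the call began; what a row does not reach only later rows make up. The controller multiplies each number of a shift by 400 mm and each number of a turn by 120 degrees. A row lasts 1/10 s, in which the tool goes at most 50 mm and 8.59 degrees, less where a joint would pass 70% of its speed; a pose out of reach is approached as far as the arm can. A call with a number of a shift or a turn outside -1 to 1 is refused whole. A call with a gripper value outside its range is refused whole. The fingers move at their own pace and stop on an object; "newtons" is the grip in N (left out, the last holds). Time passes only in rows, so rows that repeat a pose let the fingers close. It gives the time, the measured TCP pose, the force and the opening at its end, in the units of the state.
- sensors.get_obs(): the state, without advancing time (a new reading comes with each control period).
- vision.camera(name): name is "side" or "top" or "wrist"; returns the picture (384x512x3 uint8, blue, green, red); there is no depth.
- vision.camera_params(name): a dict with "intrinsics" (3x3 intrinsics, pixels), "rvec" (rotation vector, rad) and "tvec" (3), from world to camera coordinates, as OpenCV has them. Camera axes: x right, y down, z forward; pixel columns grow to the right and rows downward; lengths in m; the calibration is good to about 2 mm. A picture is of the moment at which its call begins: read the wrist's pose just before it. camera_params takes no time and is no camera call; for the wrist camera it gives the pose at the moment of the call.
- job.hand_in(): hands the job in, once; it reports no verdict.
Trained networks look in the newest picture that a camera, given by its name, has taken for a name from the list of things; names that differ only in an ending like _2 or _b are one class to them, and where a whole thing is asked for, a point or a joint stands for the part that bears it (a point fixed in the world has none). Each returns a list of dicts, best first, with "confidence" (0 to 1); they miss things now and then, are a little off and sometimes report something else, mostly with a low value. They report only what shows in the picture. A call takes as long as a camera call.
- vision.search_frame(name, camera): "at" ([row, column] in pixels, amid what is visible of it).
- vision.silhouettes(name, camera): "mask" (384x512 bool, what is visible of it) and "at" ([row, column] in pixels, amid what is visible of it).
- vision.pinpoint(name, camera): "at" ([row, column] in pixels: a listed point, or the origin of a listed thing).
The state is a dict: "time_s": time; "qpos": joint angles; "joint_vel": joint speeds; "tau": joint torques, N m; "ee_pos": TCP position; "eef_rot": TCP orientation; "force": force on the tool from outside, world axes, zero at the start; "moment": the same for the moment, N m; "grip_width": finger opening in m.
Only numpy, scipy, OpenCV 4.12 (cv2) and the standard library are available. Lean on these libraries where they do the work, as an engineer would, in place of code of your own. Each camera call takes 0.05 s, during which the arm holds its last target.

## Task

Put the tiles away: wind the red-knobbed crank forward just a touch to free the pawl, lift the pawl by pulling the knob up, and keeping it up let the crank turn back slowly, no faster than a quarter turn a second, until the tray rests with its weight on the felt-topped racks in the bottom of the box. Feel for the landing and do not press the tray down hard, wrench the pawl in its notch or let the crank run away, then simply let go of the knob; leave the sweet dish, the tea glass and the marker pegs alone.

Things in the scene. Friction and masses are not known exactly. Their poses are not given: they have to be found in the camera images.
- box: Fixed walnut tile box, 180 mm along its x, 360 mm along its y, 100 mm high; origin at the centre of its underside. The -y half is a closed block whose top (the deck) carries the winch; the +y half is the open-topped tile bay. The bay's drop-down flap (8 mm thick) lies open on the table, reaching 96 mm beyond the box's +x face.
- tray: Brass tray, 150 x 158 mm, with rows of ivory tiles (40 mm tall in all, 1.2 to 1.9 kg); origin at the centre of its underside. It only moves straight up and down, 25 mm down per rad of crank let back. It starts 85 mm above the table and lands on felt-topped racks packed in the bay (the felt gives 1 mm per 18 N), their top 22 to 48 mm above the table: this differs every time and is not measured.
- ring: Fixed brass notched ring, flat about the crank's axis; origin on the axis at deck height. 13 teeth at 65 mm radius, tops 15.5 mm above the deck. Under load a tooth's 4 mm lip hooks over the pawl's foot: the foot comes free upwards only once the knob has been wound forward 4.5 mm; after 10 mm it meets the back of the next tooth. Its orientation does not tell where the knob is.
- crank_axis (a point): Point on the crank's vertical axis, 34 mm above the deck, on top of the hub; nothing on the winch but the knob stands higher.
- knob_top (a point): Centre of the top of the red knob: an upright cylinder, 24 mm across, 46 mm tall, spinning freely about itself, on the crank arm's end 65 mm from the axis. With the pawl down its top is 79 mm above the deck (179 mm above the table); the arm's top is 28 mm above the deck. Knob and pawl move straight up and down together.
- crank (a joint): Crank angle about its vertical axis, rad. About 0 at the start, the pawl hooked in its notch. It grows as the crank turns back (counter-clockwise seen from above), lowering the tray; winding forward is clockwise, negative (stop at -0.165). The tray lands between 1.5 and 2.5. The tray's weight drives it with 4 to 8 N at the knob.
- pawl (a joint): How far the pawl (with the knob) is lifted, m: 0 down in the notch, 0.016 at its upper stop; the foot clears the teeth from 0.0095 up. A spring pushes it down with 4 N at the bottom, 6.5 N at the top.
- dish: Bystander: pink cut-glass sweet dish, 104 mm across, 40 mm high; origin at the centre of its underside. Loose.
- tea_glass: Bystander: nickel tea glass holder with a full glass, 60 mm across, 92 mm high, looped handle to its +y out to 61 mm; origin at the centre of its underside. Loose.
- marker_pegs: Bystander: walnut block 34 x 110 mm (long side along its y) with four turned maple pegs, 66 mm high; origin at the centre of its underside. Loose.

How it is judged:
By the outcome, as a careful person would: the job done as asked, in the order asked, and still so for the second after the job is handed in, with the robot touching nothing.
It also fails if it takes over 64 s, if anything falls off the work surface, if the arm or the gripper's body presses on something with over 40 N, if the wrist force passes 120 N, or if a joint passes its speed limit or range.

## Working session

There is one attempt and no reset: what is moved stays moved. The work goes in short steps, Python scripts to look and compute and a tool call to move; the robot and the scene stay as the last step left them, time stands still between calls to the robot, and variables do not carry over. Pictures are saved under pics/ and viewed, and the job is handed in when it is done.

Besides the shell and the picture viewer there is one more tool, called after "Emit:" as name(argument=value, ...) on one line, values as JSON. arm_command: Moves the arm, as the interface text tells. Its arguments: {"type":"object","properties":{"plan":{"type":"array"},"newtons":{"type":"number"}},"required":["plan"]}

```bash
mkdir -p pics; cat > h.py <<'E'
import numpy as np, cv2
from station import sensors, vision, job
def ray(cam,rc,p=None):
    p=p or vision.camera_params(cam)
    K=np.array(p["intrinsics"]);R=cv2.Rodrigues(np.array(p["rvec"],float))[0];t=np.array(p["tvec"],float).reshape(3)
    d=R.T@np.linalg.solve(K,[rc[1],rc[0],1.]);return -R.T@t,d
def atz(cam,rc,z):
    o,d=ray(cam,rc);return o+d*(z-o[2])/d[2]
def tri(l):
    A=0;b=0
    for o,d in l:
        d=d/np.linalg.norm(d);P=np.eye(3)-np.outer(d,d);A=A+P;b=b+P@o
    return np.linalg.solve(A,b)
def proj(cam,X):
    p=vision.camera_params(cam)
    q=cv2.projectPoints(np.array(X,float).reshape(-1,3),np.array(p["rvec"],float),np.array(p["tvec"],float),np.array(p["intrinsics"],float),None)[0].reshape(-1,2)
    return q[:,::-1]
E
python3 - <<'E'
from h import *
o=sensors.get_obs();print({k:np.round(v,3) for k,v in o.items()})
for c in("side","top","wrist"):
    cv2.imwrite(f"pics/a_{c}.png",vision.camera(c))
for c in("side","top"):
    for n in("knob_top","crank_axis","ring","box"):
        print(c,n,[(np.round(r["at"],1),round(r["confidence"],2)) for r in vision.pinpoint(n,c)][:3])
    print(ray(c,(192,256)))
E
```

```text
{'time_s': np.float64(0.0), 'qpos': array([ 1.245,  0.3  ,  1.522, -0.   ,  1.321, -0.067]), 'joint_vel': array([ 0.001,  0.001, -0.   ,  0.   ,  0.   , -0.   ]), 'tau': array([-1.0000e-03, -5.3181e+01, -3.5273e+01,  7.1000e-02,  2.4000e-02,
       -0.0000e+00]), 'ee_pos': array([0.141, 0.532, 0.404]), 'eef_rot': array([-3.14 , -0.   ,  2.883]), 'force': array([-0.285, -0.624,  0.358]), 'moment': array([-0.025, -0.034, -0.067]), 'grip_width': np.float64(0.094)}
side knob_top [(array([146.8, 301.1]), 0.5)]
side crank_axis [(array([160.2, 273.2]), 0.8)]
side ring [(array([171.8, 270.1]), 0.72)]
side box [(array([220.2, 254.1]), 0.89)]
(array([0.44403802, 0.63019613, 0.66072502]), array([ 0.14916404, -0.73348503, -0.6633265 ]))
top knob_top [(array([249.5, 305.1]), 0.55)]
top crank_axis [(array([212.6, 298.3]), 0.75)]
top ring []
top box [(array([210.7, 253.3]), 0.98)]
(array([0.53896837, 0.02904185, 0.89024933]), array([ 0.07472429, -0.02480939, -0.99716866]))
```

View pics/a_side.png

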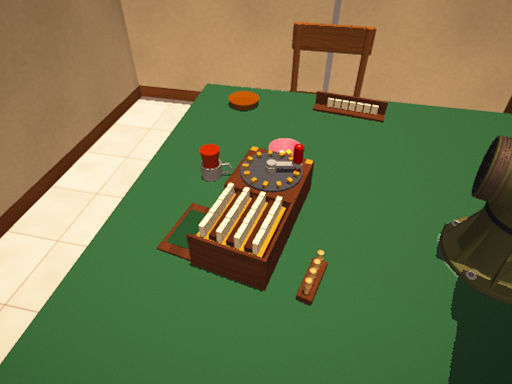

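View pics/a_top.png

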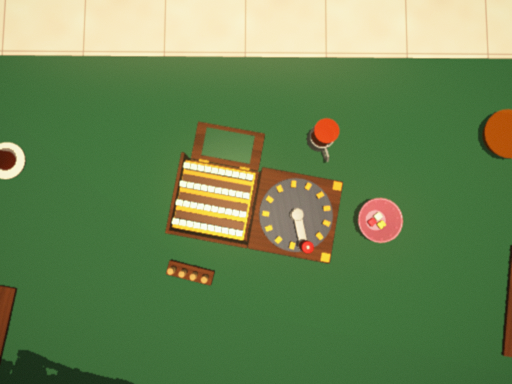

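```bash
python3 - <<'E'
from h import *
print(atz("side",(146.8,301.1),.179),atz("top",(249.5,305.1),.179))
print(atz("side",(160.2,273.2),.134),atz("top",(212.6,298.3),.134))
print(atz("side",(220.2,254.1),0),atz("top",(210.7,253.3),0))
print(atz("side",(171.8,270.1),.1))
E
```

```text
[ 0.48100406 -0.08594385  0.179     ] [ 0.48181528 -0.08374855  0.179     ]
[ 0.54556793 -0.07861295  0.134     ] [ 0.55357657 -0.07727117  0.134     ]
[0.57455891 0.0077868  0.        ] [0.5600731  0.01324351 0.        ]
[ 0.55125269 -0.07367687  0.1       ]
```

```bash
python3 - <<'E'
from h import *
for c,(r0,r1,c0,c1) in {"top":(160,270,240,350),"side":(130,200,225,325)}.items():
    im=cv2.imread(f"pics/a_{c}.png")
    cv2.imwrite(f"pics/z_{c}.png",cv2.resize(im[r0:r1,c0:c1],None,fx=5,fy=5,interpolation=cv2.INTER_CUBIC))
    for z in (.179,):
      C=np.array([.549,-.078,.134])
    b,g,r=[im[...,i].astype(int) for i in range(3)]
    m=((r>90)&(g<50)&(b<50)).astype(np.uint8); m[:r0]=0;m[r1:]=0;m[:,:c0]=0;m[:,c1:]=0
    n,l,s,ce=cv2.connectedComponentsWithStats(m)
    print(c,s[1:],ce[1:])
    print(proj(c,[[.481,-.085,.179],[.481,-.085,.133],[.549,-.078,.134]]))
E
```

```text
top [[301 241   6  10  17]] [[302.41176471 244.70588235]]
[[249.93123782 305.75193614]
 [248.06421041 302.14701   ]
 [214.82413587 298.66256248]]
side [[293 144  11  20 164]
 [312 165   1   1   1]
 [311 167   1   1   1]
 [295 168   1   1   1]
 [310 169   1   1   1]
 [296 170   3   1   3]
 [309 171   1   1   1]
 [308 173   1   1   1]
 [232 174   1   1   1]
 [307 175   1   1   1]
 [302 176   1   1   1]
 [306 177   1   1   1]
 [305 179   1   1   1]
 [304 181   1   1   1]
 [245 183   1   1   1]
 [298 183   1   1   1]
 [303 183   1   1   1]
 [225 184   2   1   2]
 [302 185   1   1   1]
 [235 187   5   2   6]
 [242 187   2   2   2]
 [248 186   2   1   2]
 [293 187   1   1   1]
 [234 191   7   9  20]
 [250 191   1   1   1]
 [283 191   1   1   1]
 [286 190   1   1   1]
 [300 190   1   1   1]
 [256 193   1   1   1]
 [258 193   1   1   1]
 [271 192   1   1   1]
 [273 192   1   1   1]
 [299 192   1   1   1]
 [280 195   1   1   1]
 [298 194   1   1   1]
 [252 196   5   4  14]
 [266 196   2   1   2]
 [270 197   2   1   2]
 [297 196   1   1   1]
 [274 198   1   1   1]
 [296 198   1   1   1]] [[298
[... 572 characters left out ...]
3]
 [242.5        187.5       ]
 [248.5        186.        ]
 [293.         187.        ]
 [236.8        194.8       ]
 [250.         191.        ]
 [283.         191.        ]
 [286.         190.        ]
 [300.         190.        ]
 [256.         193.        ]
 [258.         193.        ]
 [271.         192.        ]
 [273.         192.        ]
 [299.         192.        ]
 [280.         195.        ]
 [298.         194.        ]
 [253.78571429 197.5       ]
 [266.5        196.        ]
 [270.5        197.        ]
 [297.         196.        ]
 [274.         198.        ]
 [296.         198.        ]]
[[147.01837853 301.05638005]
 [162.45226109 299.31007747]
 [160.16192331 271.80064206]]
```

View pics/z_top.png

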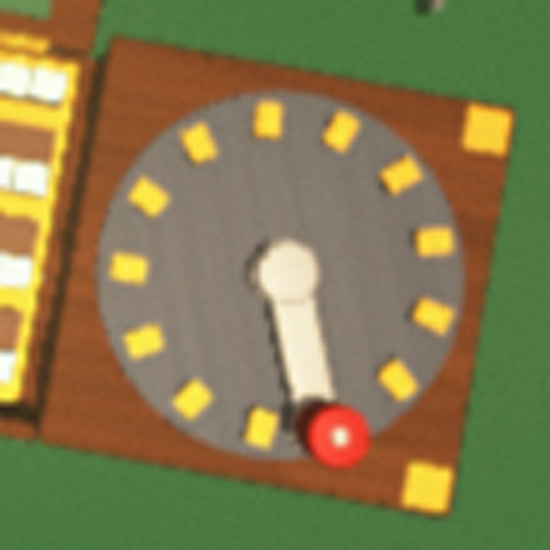

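View pics/z_side.png

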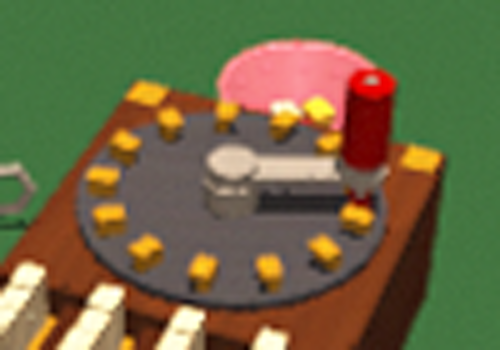

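```bash
python3 - <<'E'
from h import *
print(atz("top",(247,307.6),.179),atz("side",(145.6,299.1),.179),tri([ray("top",(247,307.6)),ray("side",(145.6,299.1))]))
print(atz("top",(213.6,297.5),.134),atz("side",(162,271.2),.134),tri([ray("top",(213.6,297.5)),ray("side",(162,271.2))]))
E
```

```text
[ 0.48661986 -0.0885951   0.179     ] [ 0.48628516 -0.0899674   0.179     ] [ 0.4864439  -0.08847002  0.17995881]
[ 0.55150562 -0.07561138  0.134     ] [ 0.54910829 -0.07013701  0.134     ] [ 0.55082474 -0.07639233  0.12920397]
```

Emit:
arm_command(plan=[-1, 0.425, -0.775, 0, -0.26, -1, 0.425, -0.775, 0, -0.26, -1, 0.425, -0.775, 0, -0.26, -1, 0.425, -0.775, 0, -0.26, -1, 0.425, -0.775, 0, -0.26, -1, 0.425, -0.775, 0, -0.26, -1, 0.425, -0.775, 0, -0.26, -1, 0.425, -0.775, 0, -0.26], newtons=6)

```text
time_s: 1.35
ee_pos: [0.3125, 0.218, 0.4049]
eef_rot: [3.141, 0.001, 2.333]
force: [-0.6, 0.0, 0.2]
grip_width: 0.0938
```

Emit:
arm_command(plan=[-1, 0.439, -0.778, 0, -0.267, -1, 0.439, -0.778, 0, -0.267, -1, 0.439, -0.778, 0, -0.267, -1, 0.439, -0.778, 0, -0.267, -1, 0.439, -0.778, 0, -0.267, -1, 0.439, -0.778, 0, -0.267, -1, 0.439, -0.778, 0, -0.267, -1, 0.439, -0.778, 0, -0.267, -1, 0.439, -0.778, 0, -0.267, -1, 0.439, -0.778, 0, -0.267])

```text
time_s: 2.35
ee_pos: [0.4861, -0.0884, 0.4046]
eef_rot: [-3.141, -0.0, 1.78]
force: [-0.2, 0.4, 0.3]
grip_width: 0.0941
```

```bash
python3 - <<'E'
from h import *
o=sensors.get_obs();print({k:np.round(v,4) for k,v in o.items()})
cv2.imwrite("pics/b_wrist.png",vision.camera("wrist"))
for n in("knob_top","crank_axis"):
    for r in vision.pinpoint(n,"wrist")[:2]: print(n,r["at"],r["confidence"],atz("wrist",r["at"],.179 if n[0]=="k" else .134))
print(proj("wrist",[[.4865,-.089,.179],[.5505,-.0755,.134]]))
E
```

```text
{'time_s': np.float64(2.35), 'qpos': array([-2.5400e-01,  1.7520e-01,  1.6754e+00,  2.0000e-04,  1.2914e+00,
       -4.6310e-01]), 'joint_vel': array([ 0.0126, -0.0159,  0.0043, -0.0014, -0.0003, -0.0048]), 'tau': array([-1.32740e+00, -4.43119e+01, -3.53461e+01,  2.04000e-02,
        2.39000e-02, -3.28000e-02]), 'ee_pos': array([ 0.4861, -0.0884,  0.4046]), 'eef_rot': array([-3.1413e+00, -4.0000e-04,  1.7799e+00]), 'force': array([-0.2475,  0.4474,  0.3039]), 'moment': array([-0.116 ,  0.0742, -0.0013]), 'grip_width': np.float64(0.0941)}
knob_top [220.4, 252.6] 0.6 [ 0.48610122 -0.08710051  0.179     ]
crank_axis [205.0, 326.8] 0.58 [ 0.5514057  -0.07614842  0.134     ]
[[222.64029662 252.53707492]
 [204.12104678 326.02061037]]
```

View pics/b_wrist.png

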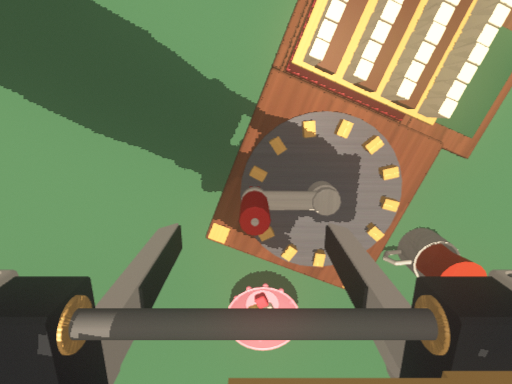

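Emit:
arm_command(plan=[-1, 0, 0, -0.06, 0, -1, 0, 0, -0.12, 0, -1, 0, 0, -0.167, 0, -1, 0, 0, -0.167, 0, -1, 0, 0, -0.167, 0])

```text
time_s: 3.0
ee_pos: [0.4864, -0.089, 0.3387]
eef_rot: [3.141, 0.0, 1.78]
force: [0.5, -0.0, -0.2]
grip_width: 0.0942
```

Emit:
arm_command(plan=[0.3, 0, 0, 0, 0, 0.3, 0, 0, 0, 0, 0.4, 0, 0, 0, 0, 0.5, 0, 0, 0, 0, 0.6, 0, 0, 0, 0, 0.8, 0, 0, 0, 0, 0.8, 0, 0, 0, 0], newtons=6)

```text
time_s: 3.7
ee_pos: [0.4864, -0.0895, 0.3378]
eef_rot: [-3.142, -0.0, 1.779]
force: [0.2, 0.3, -0.3]
grip_width: 0.0413
```

Emit:
arm_command(plan=[1, 0, 0, 0, 0, 1, 0, 0, 0, 0, 1, 0, 0, 0, 0, 1, 0, 0, 0, 0, 1, 0, 0, 0, 0], newtons=6)

```text
time_s: 4.2
ee_pos: [0.4867, -0.0894, 0.338]
eef_rot: [3.14, 0.0, 1.779]
force: [5.0, 0.5, -1.4]
grip_width: 0.0238
```

Emit:
arm_command(plan=[1, 0.001, 0, 0, 0, 1, 0.001, 0, 0, 0, 1, 0.001, 0, 0, 0], newtons=12)

```text
time_s: 4.5
ee_pos: [0.4869, -0.0894, 0.3379]
eef_rot: [3.141, 0.0, 1.779]
force: [4.9, 1.8, -0.7]
grip_width: 0.0239
```

Emit:
arm_command(plan=[1, 0.002, 0, 0, 0, 1, 0.002, 0, 0, 0, 1, 0.002, 0, 0, 0], newtons=20)

```text
time_s: 4.8
ee_pos: [0.4874, -0.0895, 0.3379]
eef_rot: [-3.141, -0.0, 1.779]
force: [-1.3, 2.1, 4.5]
grip_width: 0.0237
```

```bash
cat > arc.py <<'E'
import numpy as np,sys
# shifts (scaled) from th0 to each th
def arc(th0,ths,phi0=np.radians(192.0),r=.065):
    for t in ths:
        d=r*(np.array([np.cos(phi0+t),np.sin(phi0+t)])-np.array([np.cos(phi0+th0),np.sin(phi0+th0)]))/.4
        print(round(t,3),np.round(d,4))
E
python3 -c "
from arc import *
arc(0,[-.03,-.06,-.085,-.108])"
```

```text
-0.03 [-0.0009  0.0048]
-0.06 [-0.0017  0.0096]
-0.085 [-0.0023  0.0136]
-0.108 [-0.0027  0.0173]
```

Emit:
arm_command(plan=[1, 0, 0, 0, 0, 1, 0, 0, 0, 0, 1, 0, 0, 0, 0], newtons=35)

```text
time_s: 5.1
ee_pos: [0.4875, -0.0895, 0.3379]
eef_rot: [-3.141, -0.0, 1.779]
force: [-3.6, 2.2, 5.7]
grip_width: 0.0234
```

Emit:
arm_command(plan=[1, -0.0015, 0.0048, 0, 0, 1, -0.0015, 0.0048, 0, 0, 1, -0.0023, 0.0096, 0, 0, 1, -0.0023, 0.0096, 0, 0])

```text
time_s: 5.5
ee_pos: [0.4867, -0.0859, 0.3379]
eef_rot: [3.141, 0.001, 1.779]
force: [-0.7, -4.4, 2.7]
grip_width: 0.0233
```

Emit:
arm_command(plan=[1, -0.0006, 0.004, 0, 0, 1, -0.0006, 0.004, 0, 0, 1, -0.001, 0.0082, 0, 0, 1, -0.001, 0.0082, 0, 0, 1, -0.001, 0.0082, 0, 0])

```text
time_s: 6.0
ee_pos: [0.4863, -0.0827, 0.3379]
eef_rot: [3.141, 0.001, 1.779]
force: [-0.8, -5.7, 2.9]
grip_width: 0.0236
```

Emit:
arm_command(plan=[1, 0, 0, 0.005, 0, 1, 0, 0, 0.01, 0, 1, 0, 0, 0.01, 0])

```text
time_s: 6.3
ee_pos: [0.4863, -0.0827, 0.3414]
eef_rot: [-3.141, 0.001, 1.779]
force: [3.1, -4.8, -5.4]
grip_width: 0.0234
```

Emit:
arm_command(plan=[1, 0, 0, 0.006, 0, 1, 0, 0, 0.012, 0, 1, 0, 0, 0.018, 0, 1, 0, 0, 0.023, 0, 1, 0, 0, 0.023, 0])

```text
time_s: 6.8
ee_pos: [0.4863, -0.0827, 0.3504]
eef_rot: [-3.141, 0.001, 1.779]
force: [3.6, -5.1, -7.5]
grip_width: 0.0233
```

```bash
python3 - <<'E'
from h import *
o=sensors.get_obs();print({k:np.round(v,4) for k,v in o.items()})
im=vision.camera("side");cv2.imwrite("pics/c_side.png",cv2.resize(im[100:260,150:350],None,fx=4,fy=4,interpolation=cv2.INTER_CUBIC)[:600])
from arc import *
arc(-.108,[-.08,-.05,-.02,0.02,.06,.1])
E
```

```text
{'time_s': np.float64(6.8), 'qpos': array([-2.4260e-01,  2.2820e-01,  1.7440e+00, -9.0000e-04,  1.1693e+00,
       -4.5040e-01]), 'joint_vel': array([-0.0006,  0.0031,  0.0025,  0.0004, -0.0084,  0.0002]), 'tau': array([ 2.19660e+00, -5.00354e+01, -3.38552e+01,  1.11700e+00,
        1.26060e+00, -3.50000e-03]), 'ee_pos': array([ 0.4863, -0.0827,  0.3504]), 'eef_rot': array([-3.1412e+00,  7.0000e-04,  1.7789e+00]), 'force': array([ 3.6151, -5.0663, -7.523 ]), 'moment': array([-1.0943, -0.6006,  0.0232]), 'grip_width': np.float64(0.0233)}
-0.08 [ 0.0005 -0.0045]
-0.05 [ 0.0012 -0.0093]
-0.02 [ 0.0021 -0.0141]
0.02 [ 0.0034 -0.0205]
0.06 [ 0.005  -0.0268]
0.1 [ 0.0069 -0.033 ]
```

View pics/c_side.png

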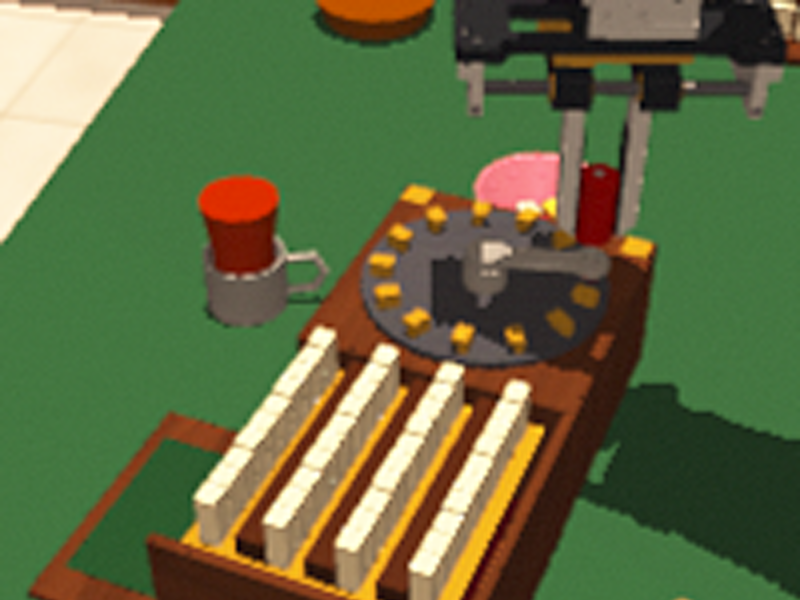

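Emit:
arm_command(plan=[1, 0.0008, -0.0045, 0, 0, 1, 0.0017, -0.0093, 0, 0, 1, 0.0027, -0.0141, 0, 0, 1, 0.004, -0.0205, 0, 0, 1, 0.0056, -0.0268, 0, 0, 1, 0.0074, -0.033, 0, 0])

```text
time_s: 7.45
ee_pos: [0.4892, -0.0959, 0.3507]
eef_rot: [-3.141, -0.0, 1.779]
force: [0.5, -4.8, -6.8]
grip_width: 0.0234
```

```bash
python3 - <<'E'
from arc import *
arc(.1,[.14,.18,.22,.26,.3,.34,.38,.42,.46,.5])
E
```

```text
0.14 [ 0.0021 -0.0062]
0.18 [ 0.0044 -0.0122]
0.22 [ 0.007  -0.0182]
0.26 [ 0.0099 -0.024 ]
0.3 [ 0.0129 -0.0298]
0.34 [ 0.0162 -0.0354]
0.38 [ 0.0197 -0.0408]
0.42 [ 0.0234 -0.0462]
0.46 [ 0.0274 -0.0514]
0.5 [ 0.0315 -0.0564]
```

Emit:
arm_command(plan=[1, 0.0021, -0.0062, 0, 0, 1, 0.0044, -0.0122, 0, 0, 1, 0.007, -0.0182, 0, 0, 1, 0.0099, -0.024, 0, 0, 1, 0.0129, -0.0298, 0, 0, 1, 0.0162, -0.0354, 0, 0, 1, 0.0197, -0.0408, 0, 0, 1, 0.0234, -0.0462, 0, 0, 1, 0.0274, -0.0514, 0, 0, 1, 0.0315, -0.0564, 0, 0])

```text
time_s: 8.45
ee_pos: [0.5018, -0.1185, 0.3509]
eef_rot: [-3.141, 0.0, 1.779]
force: [-0.1, -6.8, -6.2]
grip_width: 0.0236
```

```bash
python3 - <<'E'
from arc import *
arc(.5,np.arange(.54,1.0,.04))
E
```

```text
0.54 [ 0.0043 -0.0048]
0.58 [ 0.0089 -0.0095]
0.62 [ 0.0136 -0.014 ]
0.66 [ 0.0184 -0.0183]
0.7 [ 0.0235 -0.0224]
0.74 [ 0.0287 -0.0263]
0.78 [ 0.0341 -0.03  ]
0.82 [ 0.0396 -0.0334]
0.86 [ 0.0452 -0.0366]
0.9 [ 0.051  -0.0397]
0.94 [ 0.0568 -0.0424]
0.98 [ 0.0628 -0.045 ]
```

Emit:
arm_command(plan=[1, 0.0037, -0.0052, 0, 0, 1, 0.0082, -0.01, 0, 0, 1, 0.0128, -0.0146, 0, 0, 1, 0.0177, -0.019, 0, 0, 1, 0.0229, -0.0231, 0, 0, 1, 0.0282, -0.027, 0, 0, 1, 0.0336, -0.0308, 0, 0, 1, 0.0391, -0.0342, 0, 0, 1, 0.0448, -0.0375, 0, 0, 1, 0.0507, -0.0407, 0, 0])

```text
time_s: 9.45
ee_pos: [0.5223, -0.1347, 0.3511]
eef_rot: [3.141, 0.0, 1.779]
force: [2.3, -5.2, -7.1]
grip_width: 0.0232
```

```bash
python3 - <<'E'
from arc import *
arc(.9,np.arange(.94,1.4,.04))
E
```

```text
0.94 [ 0.0059 -0.0028]
0.98 [ 0.0119 -0.0053]
1.02 [ 0.0179 -0.0076]
1.06 [ 0.0241 -0.0097]
1.1 [ 0.0304 -0.0115]
1.14 [ 0.0367 -0.013 ]
1.18 [ 0.043  -0.0143]
1.22 [ 0.0494 -0.0154]
1.26 [ 0.0559 -0.0162]
1.3 [ 0.0624 -0.0167]
1.34 [ 0.0689 -0.017 ]
1.38 [ 0.0754 -0.017 ]
```

Emit:
arm_command(plan=[1, 0.0056, -0.0034, 0, 0, 1, 0.0116, -0.006, 0, 0, 1, 0.0176, -0.0083, 0, 0, 1, 0.0238, -0.0105, 0, 0, 1, 0.0301, -0.0124, 0, 0, 1, 0.0364, -0.014, 0, 0, 1, 0.0427, -0.0153, 0, 0, 1, 0.0491, -0.0165, 0, 0, 1, 0.0556, -0.0173, 0, 0, 1, 0.0622, -0.0179, 0, 0])

```text
time_s: 10.45
ee_pos: [0.5472, -0.1415, 0.351]
eef_rot: [3.142, -0.0, 1.779]
force: [5.3, 1.5, -6.6]
grip_width: 0.0235
```

```bash
python3 - <<'E'
from h import *
from arc import *
arc(1.3,np.arange(1.32,1.6,.02))
# circle fit from measured points
P=np.array([[.4863,-.0827],[.4892,-.0959],[.5018,-.1185],[.5223,-.1347],sensors.get_obs()["ee_pos"][:2]])
s=np.linalg.lstsq(np.c_[2*P,np.ones(len(P))],(P**2).sum(1),rcond=None)[0];r=(s[2]+s[:2]@s[:2])**.5
print(s[:2],r)
from scipy.optimize import least_squares
q=least_squares(lambda c:np.hypot(*(P-c).T)-.065,[.55,-.076]);print(q.x,q.fun)
print(np.degrees(np.arctan2(*(P-q.x).T[::-1]))%360)
E
```

```text
1.32 [ 0.0032 -0.0002]
1.34 [ 0.0065 -0.0003]
1.36 [ 0.0097 -0.0003]
1.38 [ 0.013  -0.0003]
1.4 [ 0.0162 -0.0002]
1.42 [ 0.0195 -0.    ]
1.44 [0.0227 0.0002]
1.46 [0.026  0.0005]
1.48 [0.0292 0.0008]
1.5 [0.0324 0.0013]
1.52 [0.0356 0.0017]
1.54 [0.0388 0.0023]
1.56 [0.042  0.0029]
1.58 [0.0452 0.0036]
1.6 [0.0484 0.0043]
[ 0.55207374 -0.07559977] 0.06611634452796382
[ 0.5511856  -0.07650013] [ 1.81125918e-04 -4.94866621e-05 -1.70021763e-04 -2.61419213e-05
  1.31364858e-04]
[185.45808336 197.37875145 220.37942401 243.60400193 266.48123176]
```

Emit:
arm_command(plan=[1, 0.0065, -0.0001, 0, 0, 1, 0.013, 0, 0, 0, 1, 0.0195, 0.0003, 0, 0, 1, 0.025, 0.0007, 0, 0, 1, 0.025, 0.0007, 0, 0])

```text
time_s: 10.95
ee_pos: [0.5573, -0.1412, 0.351]
eef_rot: [3.141, -0.0, 1.779]
force: [5.3, 1.5, -7.3]
grip_width: 0.0235
```

```bash
cat > st.py <<'E'
from h import *
c=np.array([.5511856,-.0765])
def st(p,F):
    p=np.array(p)-c;a=np.arctan2(p[1],p[0]);n=np.array([np.cos(a),np.sin(a)]);t=np.array([-n[1],n[0]])
    print("th",round((a-np.radians(191.5))%(2*np.pi),4),"r",round(np.hypot(*p),5),"tang",round(F[:2]@t,2),"rad",round(F[:2]@n,2),"deg",round(np.degrees(a)%360,1))
if __name__=="__main__":
    o=sensors.get_obs();st(o["ee_pos"][:2],np.array(o["force"]))
E
python3 - <<'E'
from st import *
o=sensors.get_obs();st(o["ee_pos"][:2],np.array(o["force"]));print(o["force"])
# table of cumulative chord scaled shifts per .04 from 1.45
for t in np.arange(1.45,2.6,.04):
    a=np.radians(191.5)+t; b=a+.04; m=a+.02
    f=lambda x:np.array([np.cos(x),np.sin(x)])*.065/.4
    print(round(t,2),np.round(f(m)-f(a),4),np.round(f(b)-f(a),4))
E
```

```text
th 1.4635 r 0.06502 tang 5.42 rad -1.01 deg 275.4
[ 5.304076    1.51006797 -7.264725  ]
1.45 [0.0032 0.0003] [0.0065 0.0006]
1.49 [0.0032 0.0004] [0.0064 0.0009]
1.53 [0.0032 0.0005] [0.0064 0.0012]
1.57 [0.0032 0.0007] [0.0063 0.0014]
1.61 [0.0031 0.0008] [0.0063 0.0017]
1.65 [0.0031 0.0009] [0.0062 0.0019]
1.69 [0.0031 0.0011] [0.0061 0.0022]
1.73 [0.003  0.0012] [0.006  0.0024]
1.77 [0.003  0.0013] [0.0059 0.0026]
1.81 [0.0029 0.0014] [0.0058 0.0029]
1.85 [0.0029 0.0015] [0.0057 0.0031]
1.89 [0.0028 0.0016] [0.0056 0.0033]
1.93 [0.0027 0.0018] [0.0054 0.0036]
1.97 [0.0027 0.0019] [0.0053 0.0038]
2.01 [0.0026 0.002 ] [0.0051 0.004 ]
2.05 [0.0025 0.0021] [0.005  0.0042]
2.09 [0.0024 0.0022] [0.0048 0.0044]
2.13 [0.0023 0.0023] [0.0046 0.0046]
2.17 [0.0022 0.0024] [0.0044 0.0048]
2.21 [0.0021 0.0024] [0.0042 0.0049]
2.25 [0.002  0.0025] [0.004  0.0051]
2.29 [0.0019 0.0026] [0.0038 0.0052]
2.33 [0.0018 0.0027] [0.0036 0.0054]
2.37 [0.0017 0.0028] [0.0034 0.0055]
2.41 [0.0016 0.0028] [0.0032 0.0057]
2.45 [0.0015 0.0029] [0.0029 0.0058]
2.49 [0.0014 0.0029] [0.0027 0.0059]
2.53 [0.0013 0.003 ] [0.0025 0.006 ]
2.57 [0.0011 0.003 ] [0.0022 0.0061]
```

Now short steps, feeling the tangential load (≈5.4 N at present).

Emit:
arm_command(plan=[1, 0.0032, 0.0004, 0, 0, 1, 0.0064, 0.0008, 0, 0, 1, 0.0064, 0.0008, 0, 0])

```text
time_s: 11.25
ee_pos: [0.5597, -0.141, 0.351]
eef_rot: [3.141, -0.0, 1.779]
force: [5.4, 1.6, -7.1]
grip_width: 0.0233
```

Emit:
arm_command(plan=[1, 0.0032, 0.0005, 0, 0, 1, 0.0064, 0.001, 0, 0, 1, 0.0064, 0.001, 0, 0])

```text
time_s: 11.55
ee_pos: [0.5623, -0.1405, 0.351]
eef_rot: [3.141, -0.0, 1.779]
force: [5.8, 1.6, -5.6]
grip_width: 0.0234
```

Emit:
arm_command(plan=[1, 0.0032, 0.0006, 0, 0, 1, 0.0064, 0.0013, 0, 0, 1, 0.0064, 0.0013, 0, 0])

```text
time_s: 11.85
ee_pos: [0.5649, -0.14, 0.351]
eef_rot: [3.141, -0.0, 1.779]
force: [5.2, 1.5, -7.8]
grip_width: 0.0234
```

Emit:
arm_command(plan=[1, 0.0032, 0.0007, 0, 0, 1, 0.0063, 0.0015, 0, 0, 1, 0.0063, 0.0015, 0, 0])

```text
time_s: 12.15
ee_pos: [0.5674, -0.1394, 0.351]
eef_rot: [3.141, -0.0, 1.779]
force: [5.4, 1.5, -7.6]
grip_width: 0.0238
```

Emit:
arm_command(plan=[1, 0.0031, 0.0008, 0, 0, 1, 0.0062, 0.0018, 0, 0, 1, 0.0062, 0.0018, 0, 0])

```text
time_s: 12.45
ee_pos: [0.5698, -0.1387, 0.351]
eef_rot: [3.141, 0.0, 1.779]
force: [5.5, 1.2, -7.0]
grip_width: 0.0233
```

Emit:
arm_command(plan=[1, 0.0031, 0.001, 0, 0, 1, 0.0061, 0.002, 0, 0, 1, 0.0061, 0.002, 0, 0])

```text
time_s: 12.75
ee_pos: [0.5723, -0.1379, 0.351]
eef_rot: [3.141, 0.0, 1.779]
force: [5.9, 2.1, -6.9]
grip_width: 0.0237
```

```bash
python3 st.py
```

```text
th 1.7014 r 0.06489 tang 6.22 rad -0.05 deg 289.0
```

Emit:
arm_command(plan=[1, 0.003, 0.0011, 0, 0, 1, 0.0061, 0.0022, 0, 0, 1, 0.0061, 0.0022, 0, 0])

```text
time_s: 13.05
ee_pos: [0.5747, -0.137, 0.351]
eef_rot: [3.141, 0.0, 1.779]
force: [5.0, 2.0, -6.7]
grip_width: 0.0233
```

Emit:
arm_command(plan=[1, 0.003, 0.0012, 0, 0, 1, 0.006, 0.0024, 0, 0, 1, 0.006, 0.0024, 0, 0])

```text
time_s: 13.35
ee_pos: [0.5771, -0.136, 0.3511]
eef_rot: [3.141, 0.0, 1.779]
force: [5.3, 2.8, -6.7]
grip_width: 0.0231
```

Emit:
arm_command(plan=[1, 0.003, 0.0013, 0, 0, 1, 0.0059, 0.0027, 0, 0, 1, 0.0059, 0.0027, 0, 0])

```text
time_s: 13.65
ee_pos: [0.5795, -0.1349, 0.351]
eef_rot: [3.141, -0.0, 1.779]
force: [4.7, 2.8, -7.6]
grip_width: 0.0231
```

Emit:
arm_command(plan=[1, 0.0029, 0.0014, 0, 0, 1, 0.0058, 0.0029, 0, 0, 1, 0.0058, 0.0029, 0, 0])

```text
time_s: 13.95
ee_pos: [0.5818, -0.1337, 0.351]
eef_rot: [3.141, -0.0, 1.779]
force: [5.0, 2.0, -6.9]
grip_width: 0.0238
```

Emit:
arm_command(plan=[1, 0.0028, 0.0016, 0, 0, 1, 0.0056, 0.0032, 0, 0, 1, 0.0056, 0.0032, 0, 0])

```text
time_s: 14.25
ee_pos: [0.584, -0.1325, 0.3511]
eef_rot: [3.141, -0.0, 1.779]
force: [4.3, 1.8, -7.1]
grip_width: 0.0235
```

```bash
python3 st.py
```

```text
th 1.9009 r 0.0649 tang 4.65 rad 0.64 deg 300.4
```

Emit:
arm_command(plan=[1, 0.0028, 0.0017, 0, 0, 1, 0.0055, 0.0034, 0, 0, 1, 0.0055, 0.0034, 0, 0])

```text
time_s: 14.55
ee_pos: [0.5862, -0.1311, 0.351]
eef_rot: [3.141, -0.0, 1.779]
force: [4.8, 2.5, -6.7]
grip_width: 0.0237
```

```bash
python3 st.py
```

```text
th 1.9408 r 0.06486 tang 5.36 rad 0.46 deg 302.7
```

Emit:
arm_command(plan=[1, 0.0027, 0.0018, 0, 0, 1, 0.0054, 0.0036, 0, 0, 1, 0.0054, 0.0036, 0, 0])

```text
time_s: 14.85
ee_pos: [0.5884, -0.1297, 0.351]
eef_rot: [3.141, -0.0, 1.779]
force: [5.0, 2.8, -6.0]
grip_width: 0.0232
```

```bash
python3 st.py
```

```text
th 1.9808 r 0.06488 tang 5.71 rad 0.59 deg 305.0
```

Emit:
arm_command(plan=[1, 0.0026, 0.0019, 0, 0, 1, 0.0052, 0.0039, 0, 0, 1, 0.0052, 0.0039, 0, 0])

```text
time_s: 15.15
ee_pos: [0.5905, -0.1281, 0.351]
eef_rot: [3.141, 0.0, 1.779]
force: [5.6, 2.7, -6.7]
grip_width: 0.0233
```

```bash
python3 st.py
```

```text
th 2.021 r 0.06482 tang 6.11 rad 1.26 deg 307.3
```

Emit:
arm_command(plan=[1, 0.0028, 0.0017, 0, 0, 1, 0.0053, 0.0037, 0, 0, 1, 0.0053, 0.0037, 0, 0])

```text
time_s: 15.45
ee_pos: [0.5926, -0.1265, 0.351]
eef_rot: [-3.142, -0.0, 1.779]
force: [5.1, 3.4, -7.3]
grip_width: 0.0236
```

```bash
python3 st.py
```

```text
th 2.0609 r 0.06492 tang 6.08 rad 0.59 deg 309.6
```

Emit:
arm_command(plan=[1, 0.0025, 0.0021, 0, 0, 1, 0.005, 0.0043, 0, 0, 1, 0.005, 0.0043, 0, 0])

```text
time_s: 15.75
ee_pos: [0.5946, -0.1248, 0.351]
eef_rot: [3.142, -0.0, 1.779]
force: [3.1, 3.9, -7.5]
grip_width: 0.0234
```

```bash
python3 st.py
```

```text
th 2.1014 r 0.06494 tang 4.88 rad -0.85 deg 311.9
```

Emit:
arm_command(plan=[1, 0.0012, 0.0011, 0, 0, 1, 0.0024, 0.0022, 0, 0, 1, 0.0024, 0.0022, 0, 0])

```text
time_s: 16.05
ee_pos: [0.5955, -0.124, 0.351]
eef_rot: [-3.142, -0.0, 1.779]
force: [3.9, 3.5, -7.0]
grip_width: 0.0236
```

```bash
python3 st.py
```

```text
th 2.1203 r 0.06493 tang 5.23 rad 0.1 deg 313.0
```

Emit:
arm_command(plan=[1, 0.0023, 0.0023, 0, 0, 1, 0.0045, 0.0046, 0, 0, 1, 0.0045, 0.0046, 0, 0])

```text
time_s: 16.35
ee_pos: [0.5973, -0.1221, 0.351]
eef_rot: [3.142, -0.0, 1.779]
force: [4.0, 3.9, -6.6]
grip_width: 0.0234
```

```bash
python3 st.py
```

```text
th 2.1612 r 0.06487 tang 5.6 rad 0.14 deg 315.3
```

Emit:
arm_command(plan=[1, 0.0022, 0.0024, 0, 0, 1, 0.0044, 0.0048, 0, 0, 1, 0.0044, 0.0048, 0, 0])

```text
time_s: 16.65
ee_pos: [0.599, -0.1203, 0.351]
eef_rot: [-3.141, 0.0, 1.779]
force: [3.0, 2.0, -7.6]
grip_width: 0.0236
```

```bash
python3 st.py
```

```text
th 2.1991 r 0.06485 tang 3.54 rad 0.9 deg 317.5
```

Emit:
arm_command(plan=[1, 0.001, 0.0012, 0, 0, 1, 0.0021, 0.0024, 0, 0, 1, 0.0021, 0.0024, 0, 0])

```text
time_s: 16.95
ee_pos: [0.5997, -0.1196, 0.351]
eef_rot: [-3.141, 0.0, 1.779]
force: [1.5, 1.0, -7.6]
grip_width: 0.0236
```

```bash
python3 st.py
```

```text
th 2.2147 r 0.06488 tang 1.77 rad 0.49 deg 318.4
```

Emit:
arm_command(plan=[1, 0.001, 0.0012, 0, 0, 1, 0.0017, 0.002, 0, 0, 1, 0.0017, 0.002, 0, 0])

```text
time_s: 17.25
ee_pos: [0.6004, -0.1188, 0.3509]
eef_rot: [-3.141, 0.0, 1.779]
force: [-1.0, -1.6, -6.7]
grip_width: 0.0233
```

```bash
python3 st.py
```

```text
th 2.2303 r 0.06489 tang -1.85 rad 0.3 deg 319.3
```

Emit:
arm_command(plan=[1, -0.0005, -0.0005, 0, 0, 1, -0.0005, -0.0005, 0, 0, 1, -0.0005, -0.0005, 0, 0])

```text
time_s: 17.55
ee_pos: [0.6002, -0.1189, 0.351]
eef_rot: [-3.141, 0.0, 1.779]
force: [0.1, -1.5, -7.0]
grip_width: 0.0232
```

```bash
python3 - <<'E'
from st import *
v=[]
im=vision.camera("side")
for i in range(2):
    o=sensors.get_obs();st(o["ee_pos"][:2],np.array(o["force"]));vision.camera("side")
cv2.imwrite("pics/d_side.png",cv2.resize(im[100:260,150:350],None,fx=4,fy=4,interpolation=cv2.INTER_CUBIC)[:600])
E
```

```text
th 2.2278 r 0.06482 tang -0.73 rad 0.91 deg 319.1
th 2.2276 r 0.06483 tang -1.5 rad 1.11 deg 319.1
```

View pics/d_side.png

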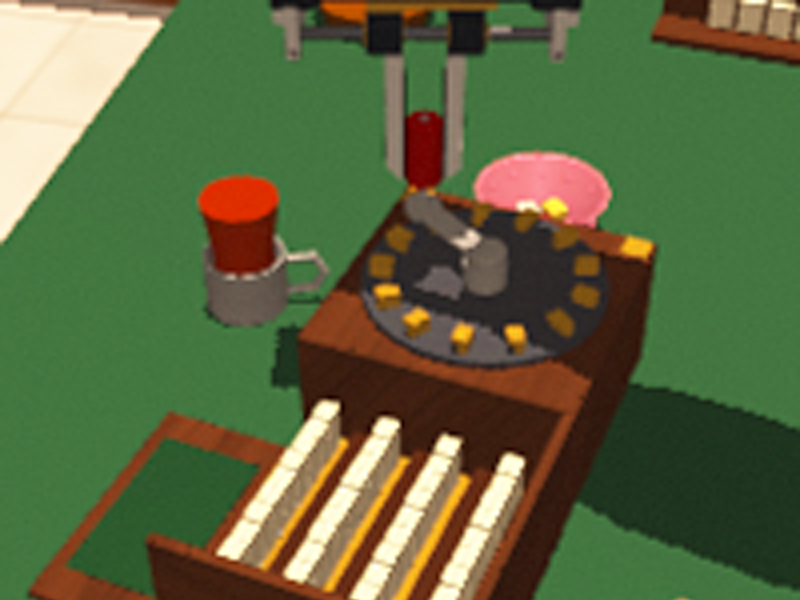

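Emit:
arm_command(plan=[-1, 0, 0, 0, 0, -1, 0, 0, 0, 0, -1, 0, 0, 0, 0, -1, 0, 0, 0, 0, -1, 0, 0, 0, 0, -1, 0, 0, 0, 0, -1, 0, 0, 0, 0, -1, 0, 0, 0, 0])

```text
time_s: 18.5
ee_pos: [0.6002, -0.1189, 0.351]
eef_rot: [-3.142, -0.0, 1.779]
force: [0.7, 0.6, -0.4]
grip_width: 0.0842
```

Emit:
arm_command(plan=[-1, 0, 0, 0.05, 0, -1, 0, 0, 0.12, 0, -1, 0, 0, 0.22, 0, -1, 0, 0, 0.25, 0, -1, -0.2, 0.2, 0.25, 0, -1, -0.4, 0.4, 0.25, 0, -1, -0.4, 0.4, 0.25, 0, -1, -0.4, 0.4, 0.25, 0, -1, -0.4, 0.4, 0.25, 0, -1, -0.4, 0.4, 0.25, 0])

```text
time_s: 19.5
ee_pos: [0.4384, 0.0428, 0.4513]
eef_rot: [3.141, -0.0, 1.782]
force: [0.8, 1.3, -0.3]
grip_width: 0.094
```

```bash
python3 - <<'E'
from st import *
for c in("side","top"):
    im=vision.camera(c)
    r=(100,260,150,350) if c=="side" else (110,270,190,390)
    cv2.imwrite(f"pics/e_{c}.png",cv2.resize(im[r[0]:r[1],r[2]:r[3]],None,fx=3.7,fy=3.7,interpolation=cv2.INTER_CUBIC)[:600])
    for q in vision.pinpoint("knob_top",c)[:1]: print(c,q["at"],q["confidence"],atz(c,q["at"],.179))
E
```

```text
side [131.9, 255.6] 0.6 [ 0.60126355 -0.12702202  0.179     ]
top [189.8, 322.1] 0.63 [ 0.59741197 -0.11756614  0.179     ]
```

View pics/e_side.png

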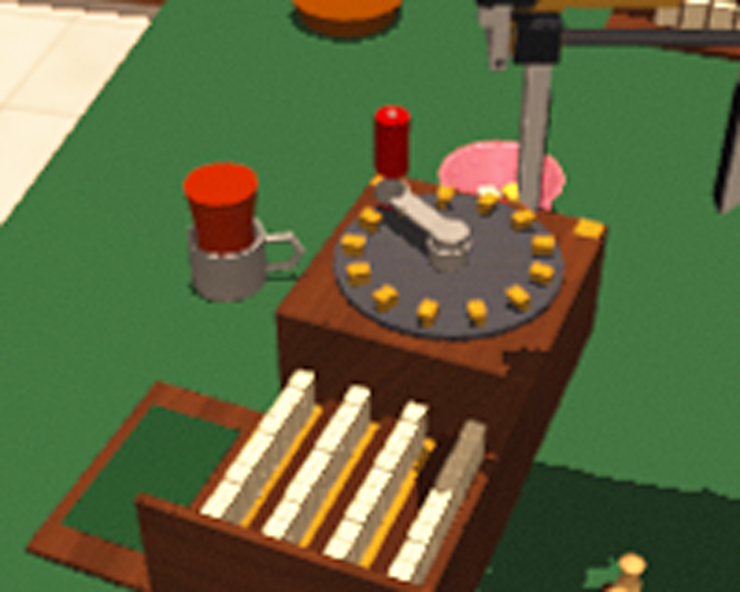

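View pics/e_top.png

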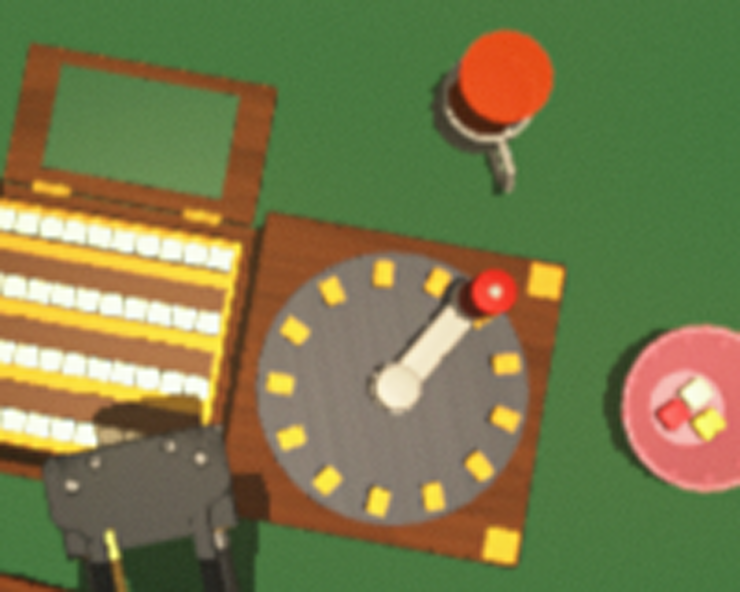

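```bash
python3 - <<'E'
from h import *
print(sensors.get_obs()["time_s"],sensors.get_obs()["force"],job.hand_in())
E
```

```text
the job is handed in; nothing more can be done
19.7 [0.81518031 0.95636195 0.26421873] None
```

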